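# Seat a casting flask on the vacuum caster and hold the seal

### The arm

A 7-joint arm with a two-finger parallel gripper is mounted at the origin on the work surface. World frame = base frame: x ahead of the robot, y to its left, z up, the work surface at z = 0. Lengths are in m, angles in rad, forces in N, time in s.
With the tool pointing down it reaches from about 0.425 to 0.925 m from the base axis. Payload 6.8 kg.
Tool frame: the origin (TCP) lies midway between the tips of the shut fingers; the grasp point (between the pads) lies 19 mm behind it; z points along the fingers, y is the line along which they close (so a half turn about z gives the same grasp; the last joint's range is limited). The gripper opens to 85 mm and grips with 20 to 120 N. Pads are 22 mm wide; open, the fingers measure 114 mm over their backs; the gripper's body (76 mm by 85 mm) begins 54 mm behind the grasp point. The pads swing forward as they close: fully open they stand 13 mm farther back than shut.
Start: joints at [1.138, 0.477, 0.022, 1.555, -0.011, 1.109, -0.083], TCP at [0.215, -0.64, 0.231] pointing down, gripper open.
Joint ranges: [-2.96, 2.96], [-0.34, 2.1], [-1.41, 1.46], [0.24, 2.44], [-1.37, 4.51], [0.17, 1.92], [-2.96, 2.96]. Speed limits (rad/s): [2.39, 2.39, 3.14, 3.14, 3.14, 3.14, 3.14].

### API

Orientations are given as a unit quaternion [w, x, y, z].
In Python, from station import bot, imaging gives the robot as it stands.
- The arm moves only by the tool move_arm, never from a script. Its argument "commands" is a list that holds one entry, the list of rows, each a list of 7 numbers: the shift along the tool's x, y, z in m, then the turn, a rotation vector about the tool's x, y, z in degrees, then the finger opening in m, from 0 to 0.0854. In form: [[[x, y, z, rx, ry, rz, grip], ...]]. A call has 1 to 20 rows; each row shifts and turns the commanded pose from where the row before left it, along the tool's axes as they then stand; what a row does not reach is not made up. A row lasts 1/8 s, in which the tool goes at most 62.5 mm and 10.7 degrees, less where a joint would pass 70% of its speed; a pose out of reach is approached as far as the arm can. A call is refused whole if a number of a shift passes 0.0625 or a number of a turn 10.7, either way. A call with a gripper value outside its range is refused whole. The fingers move at their own pace and stop on an object; "squeeze" is the grip in N (left out, the last holds). Time passes only in rows, so rows that do not move let the fingers close. It gives the time, the measured TCP pose, the force, the opening and the grip force at its end, in the units of the state.
- bot.get_obs(): the state, without advancing time (a new reading comes with each control period).
- imaging.read_camera(name): name is "side" or "top"; returns the picture (420x560x3 uint8, red, green, blue); there is no depth.
- imaging.calibration(name): a dict with "intrinsics" (3x3 intrinsics, pixels), "k1" (the pictures are not rectified: a ray, as slopes to the right and down, at radius r is drawn at 1 + k1 r^2 times it, then the intrinsics apply), "extrinsics" (4x4, takes a point from camera to world coordinates). Camera axes: x right, y down, z forward; pixel columns grow to the right and rows downward; lengths in m; the calibration is good to about 2 mm. A picture is of the moment at which its call begins. calibration takes no time and is no camera call.
- bot.hand_in(): hands the job in; it is judged then, once.
The state is a dict: "t": time; "q": joint angles; "joint_vel": joint speeds; "joint_torque": joint torques, N m; "eef_pos": TCP position; "tool_rot": TCP orientation; "contact_force": force on the tool from outside, world axes, zero at the start; "torque": the same for the moment, N m; "gripper_width": opening from 0.0 (shut) to 1.0 (fully open); "grasp_force": force on a finger pad.
Only numpy, scipy, OpenCV 4.12 (cv2) and the standard library are available. Lean on these libraries where they do the work, as an engineer would, in place of code of your own. Each camera call takes 0.05 s, during which the arm holds its last target. There are 200 camera calls.

### The job

Make the vacuum caster airtight for a leak check. Push the trap's cap fully home on its bowl first, then fetch the flask with the collar, lower it foot down into the sprung ring and press it, upright, against the springs until its foot is sealed on the gasket below. Keep pressing and finish while holding it down there, with the other loose things on the bench left where they are and not a flask knocked over.

Things in the scene. Friction and masses are not known exactly. Their poses are not given: they have to be found in the camera images.
- flask: The flask with the collar: steel tube 50 mm in diameter, 90 mm high, full of white set plaster with a funnel hole in its top, 0.25 to 0.42 kg, standing on the bench. Its collar, 66 mm in diameter and 6 mm thick, lies 16 to 22 mm above the foot; grip the plain tube above it. Only this flask has a collar. Origin: centre of the underside (foot), z up its axis.
- cradle (a joint): How far the sprung ring is pressed down, m; 0: free, up against its bolts; travel 0.014. The springs push up with about 6 N at 0 and 0.65 N more per mm (12 N at 9 mm); the flask's weight does not sink it. With the flask in the ring, its foot meets the gasket when the ring is 9 mm down.
- cradle_top (a point): Centre of the top face of the sprung ring on the caster's deck: flat steel ring, outside 104 mm, bore 56 mm, 6 mm thick, on three coil springs with three bolts (heads 3 mm high, 41 mm from the centre). 119 mm above the bench when free, the deck 90 mm; moves with the ring. The flask's foot goes through the bore and its collar lands on this face.
- gasket: The black silicone gasket, a fixed disc 54 mm in diameter in the centre under the ring, on the caster. Origin: centre of its top face, 94 mm above the bench, 25 mm below the free ring's top face. It is firm: a push of 15 to 20 N on the flask compresses the springs and seals the foot on it.
- trap_cap (a joint): How far the trap's cap has been pushed in, m. It starts at 0.001 to 0.005 (standing 9 to 5 mm proud of the bowl's rim) and is fully home, its rim on the bowl, at 0.010. It slides stiffly straight down at about 7 N and stays where it is left.
- cap_top (a point): Centre of the flat top of the trap's cap: black, round, push-in, 64 mm in diameter, 10 mm thick, on the clear bowl (68 mm in diameter) on the deck, 170 mm from the sprung ring, to its left as the robot sees it. 158 mm above the bench when home, 163 to 167 mm at the start.
- caster: The vacuum caster, a fixed grey box with an aluminium deck, 224 by 344 mm and 90 mm high, carrying the ring, the gasket, the trap, a flat gauge (6 mm high) and a small black knob 20 mm high. Origin: centre of its underside; the ring is at y = -85 mm and the trap at y = +85 mm of its frame.
- plain_flask: A flask of the same tube, 50 mm in diameter and 90 mm high, without a collar. Stays on the bench. Origin: centre of the underside.
- wide_flask: A wide flask without a collar, 76 mm in diameter and 75 mm high. Stays on the bench. Origin: centre of the underside.
- hammer: Hammer lying on the bench, 240 mm long. Bystander.
- mandrel: Tapered steel ring mandrel lying on the bench, 290 mm long, 25 mm thick. Bystander.
- bangle: Brass bangle lying flat, 66 mm in diameter, 6 mm high. Bystander.
- borax_dish: White ceramic dish, 84 mm in diameter, 26 mm high. Bystander.
- sprue_base: Black rubber sprue base, a disc 60 mm in diameter with a cone, 28 mm high. Bystander.
- file: File with a wooden handle lying on the bench, 200 mm long. Bystander.
Things that resemble listed ones, but are neither listed nor needed, are in the scene too. What is shaped like the flask but purple or red is not meant.

How it is judged:
By the outcome, as a careful person would: the job done as asked, in the order asked, and still so for the second after the job is handed in, while the arm keeps its last pose, push and grip.
It also fails if it takes over 67 s, if anything falls off the work surface, if the arm or the gripper's body presses on something with over 40 N, if the wrist force passes 120 N, or if a joint passes its speed limit or range.

## Working session

There is one attempt and no reset: what is moved stays moved. The work goes in short steps, Python scripts to look and compute and a tool call to move; the robot and the scene stay as the last step left them, time stands still between calls to the robot, and variables do not carry over. Pictures are saved under pics/ and viewed, at most 10 in all, crops included, and the job is handed in when it is done.

Besides the shell and the picture viewer there is one more tool, called after "Request:" by a JSON object that holds its "op" and its "data". move_arm: Moves the arm, as the interface text tells. Its arguments: {"type":"object","properties":{"commands":{"type":"array","items":{"type":"array","items":{"type":"array","items":{"type":"number"}}}},"squeeze":{"type":"number"}},"required":["commands"]}

```bash
mkdir -p pics; ls; python3 - <<'E'
from station import bot, imaging
import cv2
for n in("side","top"):
    im=imaging.read_camera(n); cv2.imwrite(f"pics/{n}0.png",cv2.resize(im[:,:,::-1],(800,600),interpolation=cv2.INTER_CUBIC))
    cv2.imwrite(f"pics/{n}0_raw.png",im[:,:,::-1])
    print(imaging.calibration(n))
print(bot.get_obs())
E
```

```text
pics
{'intrinsics': array([[524.31154289,   0.        , 282.14003707],
       [  0.        , 524.31154289, 208.88873422],
       [  0.        ,   0.        ,   1.        ]]), 'k1': 0.05114939100965212, 'extrinsics': array([[ 0.95290662, -0.14528239,  0.26619917,  0.1085961 ],
       [-0.30319894, -0.47456682,  0.82635146, -1.24945425],
       [ 0.00627498, -0.86814708, -0.49626734,  0.89506613],
       [ 0.        ,  0.        ,  0.        ,  1.        ]])}
{'intrinsics': array([[419.53051102,   0.        , 275.52319678],
       [  0.        , 419.53051102, 209.7650641 ],
       [  0.        ,   0.        ,   1.        ]]), 'k1': 0.010966136425140998, 'extrinsics': array([[ 0.00789901, -0.99141853,  0.13048718,  0.36102554],
       [-0.99994596, -0.00871337, -0.00567115, -0.02547198],
       [ 0.00675946, -0.13043533, -0.99143378,  1.22217623],
       [ 0.        ,  0.        ,  0.        ,  1.        ]])}
{'t': 0.1, 'q': array([ 1.13787797,  0.47772521,  0.02236615,  1.55630499, -0.01146493,
        1.10931069, -0.08307007]), 'joint_vel': array([ 0.00102369, -0.00159021,  0.000466  , -0.0005957 , -0.00014958,
       -0.00046947,  0.00208087]), 'joint_torque': array([ 3.36959274e-03, -5.97760856e+01,  1.61256161e+00, -2.81957549e+01,
        1.27141274e-02,  5.00517097e-03,  3.01760430e-06]), 'eef_pos': array([ 0.21522165, -0.63922888,  0.23043829]), 'tool_rot': array([-7.82525337e-04,  9.86836613e-01,  1.61718405e-01, -2.09011782e-04]), 'contact_force': array([0.01090066, 1.04732501, 0.80424564]), 'torque': array([ 0.05178833, -0.01188449, -0.00168621]), 'grasp_force': 0.0, 'gripper_width': 0.99917067040593}
```

View pics/top0.png

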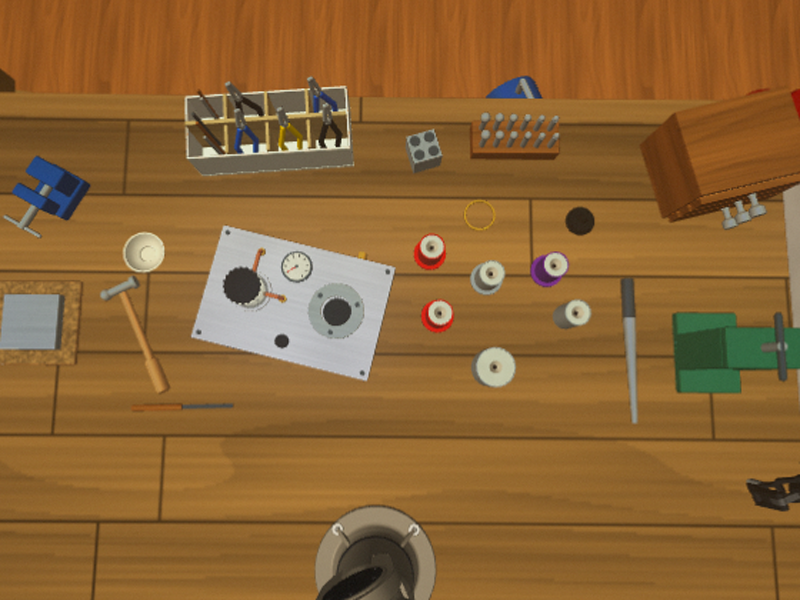

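View pics/side0.png

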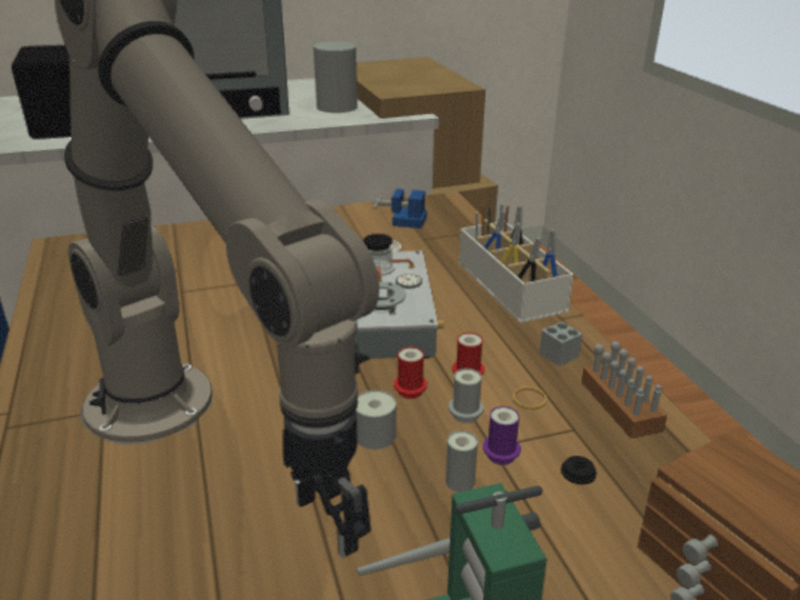

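Top view (800x600): the flask candidates are grey with collar (490,275), plain grey without collar (574,313), red (430,248) and (437,314), purple (551,267), wide (494,367). By the description I choose (490,275). The cap is at about (244,286) and the ring at about (336,311). Next is one close crop to check.

```bash
cat > h.py <<'E'
import numpy as np, cv2
from station import bot, imaging
def world(n,px,z):
    c=imaging.calibration(n);K=c["intrinsics"];E=c["extrinsics"]
    d=np.array([(px[0]-K[0,2])/K[0,0],(px[1]-K[1,2])/K[1,1]]);u=d.copy()
    for _ in range(20): u=d/(1+c["k1"]*(u@u))
    r=E[:3,:3]@np.array([*u,1]);return E[:3,3]+r*(z-E[2,3])/r[2]
def proj(n,p):
    c=imaging.calibration(n);K=c["intrinsics"];E=c["extrinsics"]
    q=E[:3,:3].T@(np.array(p)-E[:3,3]);u=q[:2]/q[2];u=u*(1+c["k1"]*(u@u));return K[[0,1],[0,1]]*u+K[:2,2]
def crop(n,c0,c1,r0,r1,s,f):
    im=imaging.read_camera(n)[r0:r1,c0:c1,::-1]
    cv2.imwrite(f,cv2.resize(im,None,fx=s,fy=s,interpolation=cv2.INTER_CUBIC))
E
python3 -c "
from h import *
im=cv2.imread('pics/top0_raw.png')
a=cv2.resize(im[150:270,130:290],None,fx=5,fy=5,interpolation=cv2.INTER_CUBIC)[:600]
cv2.imwrite('pics/cA.png',a)
cv2.imwrite('pics/cB.png',cv2.resize(im[155:275,280:420],None,fx=5,fy=5,interpolation=cv2.INTER_CUBIC))"
```

```text
(no output)
```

View pics/cA.png

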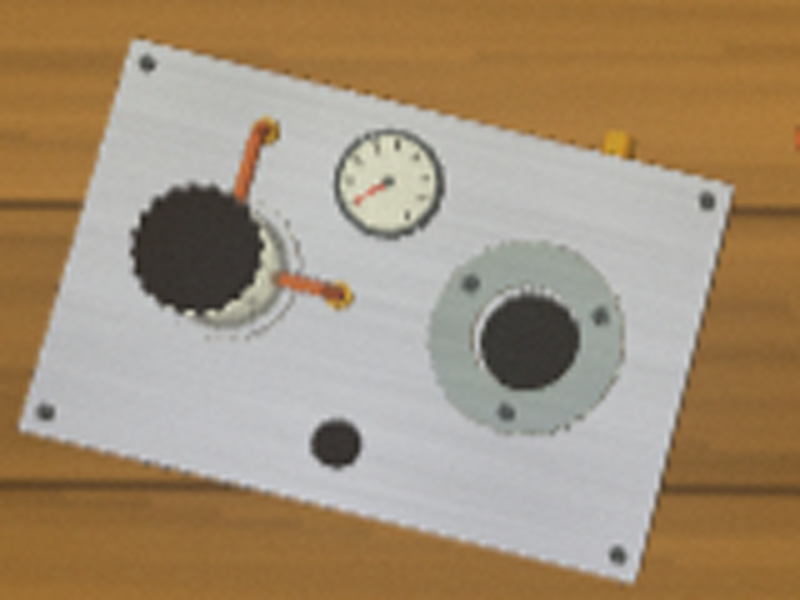

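View pics/cB.png

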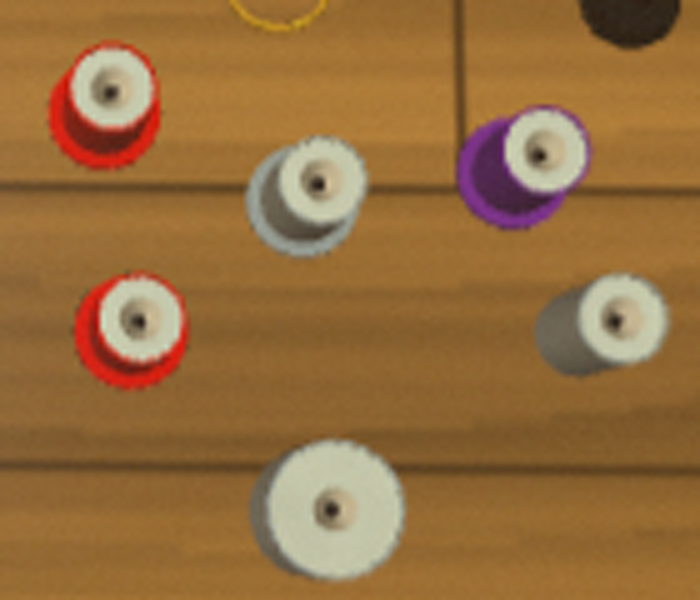

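Crop A shows the cap at (198,249), the ring at (527,338), the gasket at (530,342), and the deck corners at (133,39), (735,185), (635,583), (20,432). In crop B the grey collared flask's rim is centred at (323,181) and its collar at about (302,200). It is the only grey flask with a collar, so the choice is confirmed.

```bash
python3 - <<'E'
from h import *
A=lambda x,y:((x+.5)/5-.5+130,(y+.5)/5-.5+150)
B=lambda x,y:((x+.5)/5-.5+280,(y+.5)/5-.5+155)
cap=world("top",A(198,249),.165);ring=world("top",A(527,338),.119);g=world("top",A(530,342),.094)
cor=np.array([world("top",A(*p),.09) for p in((133,39),(735,185),(635,583),(20,432))])
m=cor.mean(0);print("cap",cap,"ring",ring,"gask",g,"dist",np.linalg.norm((cap-ring)[:2]))
yd=(cor[0]-cor[1]+cor[3]-cor[2])[:2];print("sides",np.linalg.norm(cor[0]-cor[1]),np.linalg.norm(cor[1]-cor[2]));yd/=np.linalg.norm(yd)
print("from deck ring",m[:2]-.085*yd,"trap",m[:2]+.085*yd,"yaw",np.degrees(np.arctan2(-yd[0],yd[1])))
for n,p,z in(("flask",(323,181),.09),("collar",(302,200),.022),("red1",(114,86),.09),("red2",(140,320),.09),("purple",(546,150),.09),("plain",(622,319),.09),("wide",(335,509),.075)):
    print(n,world("top",B(*p),z).round(4))
S=lambda x,y:((x+.5)*.7-.5,(y+.5)*.7-.5)
print("side flask top",world("side",S(467,377),.09),"cap",world("side",S(378,242),.165))
o=bot.get_obs();from scipy.spatial.transform import Rotation as R
q=o["tool_rot"];print(R.from_quat(q,scalar_first=True).as_matrix().round(3))
E
```

```text
cap [0.52438084 0.23914556 0.165     ] ring [0.48545061 0.07520615 0.119     ] gask [0.48610836 0.07582243 0.094     ] dist 0.16849835172551192
sides 0.34199654858354256 0.22280482957309306
from deck ring [0.48546095 0.07495548] trap [0.52449568 0.2404133 ] yaw -13.274469371889843
flask [ 0.5641 -0.2197  0.09  ]
collar [ 0.565  -0.2191  0.022 ]
red1 [ 0.6162 -0.1052  0.09  ]
red2 [ 0.4866 -0.1192  0.09  ]
purple [ 0.5825 -0.3425  0.09  ]
plain [ 0.4894 -0.3813  0.09  ]
wide [ 0.3858 -0.2264  0.075 ]
side flask top [ 0.56434627 -0.21860806  0.09      ] cap [0.52379225 0.22881759 0.165     ]
[[ 0.948  0.319 -0.001]
 [ 0.319 -0.948  0.001]
 [-0.    -0.002 -1.   ]]
```

Request:
{"op": "move_arm", "data": {"commands": [[[0.0427, -0.0217, 0, 0, 0, 0, 0], [0.0427, -0.0217, 0, 0, 0, 0, 0], [0.0427, -0.0217, 0, 0, 0, 0, 0], [0.0427, -0.0217, 0, 0, 0, 0, 0], [0.0427, -0.0217, 0, 0, 0, 0, 0], [0.0427, -0.0217, 0, 0, 0, 0, 0], [0.0427, -0.0217, 0, 0, 0, 0, 0], [0.0313, -0.0347, 0, 0, 0, 0, 0], [0.0313, -0.0347, 0, 0, 0, 0, 0], [0.0313, -0.0347, 0, 0, 0, 0, 0], [0.0313, -0.0347, 0, 0, 0, 0, 0], [0.0313, -0.0347, 0, 0, 0, 0, 0], [0.0313, -0.0347, 0, 0, 0, 0, 0], [0.0313, -0.0347, 0, 0, 0, 0, 0], [0.0093, -0.0567, 0, 0, 0, 0, 0], [0.0093, -0.0567, 0, 0, 0, 0, 0], [0.0093, -0.0567, 0, 0, 0, 0, 0], [0.0093, -0.0567, 0, 0, 0, 0, 0], [0.0093, -0.0567, 0, 0, 0, 0, 0], [0.0093, -0.0567, 0, 0, 0, 0, 0]]]}}

```text
t: 2.6
eef_pos: [0.524, 0.2414, 0.2311]
tool_rot: [0.0, 0.987, 0.162, -0.0]
contact_force: [0.7, 0.1, 0.2]
gripper_width: -0.003
grasp_force: 0.0
```

Request:
{"op": "move_arm", "data": {"commands": [[[0, 0.0015, 0.025, 0, 0, 0, 0], [0, 0, 0.02, 0, 0, 0, 0], [0, 0, 0.01, 0, 0, 0, 0], [0, 0, 0.005, 0, 0, 0, 0], [0, 0, 0.003, 0, 0, 0, 0], [0, 0, 0.003, 0, 0, 0, 0], [0, 0, 0.003, 0, 0, 0, 0], [0, 0, 0, 0, 0, 0, 0]]]}}

```text
t: 3.6
eef_pos: [0.5255, 0.2386, 0.1628]
tool_rot: [-0.0, 0.987, 0.162, 0.0]
contact_force: [-0.0, -0.6, 3.2]
gripper_width: -0.0
grasp_force: 1.3
```

Request:
{"op": "move_arm", "data": {"commands": [[[0, 0, 0.002, 0, 0, 0, 0], [0, 0, 0.002, 0, 0, 0, 0], [0, 0, 0.001, 0, 0, 0, 0], [0, 0, 0.001, 0, 0, 0, 0], [0, 0, 0, 0, 0, 0, 0]]]}}

```text
t: 4.22
eef_pos: [0.5256, 0.2387, 0.158]
tool_rot: [0.0, 0.987, 0.162, 0.001]
contact_force: [-4.6, -2.3, 12.5]
gripper_width: 0.002
grasp_force: 6.5
```

Request:
{"op": "move_arm", "data": {"commands": [[[0, 0, 0.001, 0, 0, 0, 0], [0, 0, 0.001, 0, 0, 0, 0], [0, 0, 0, 0, 0, 0, 0]]]}}

```text
t: 4.6
eef_pos: [0.5257, 0.2387, 0.1579]
tool_rot: [0.0, 0.987, 0.161, 0.001]
contact_force: [-8.6, -5.7, 26.6]
gripper_width: -0.002
grasp_force: 13.6
```

The cap has met its hard stop at 158 mm, so it is home. Now lift off and travel to above the flask.

Request:
{"op": "move_arm", "data": {"commands": [[[0, 0, -0.02, 0, 0, 0, 0], [0, 0, -0.03, 0, 0, 0, 0], [0, 0, -0.04, 0, 0, 0, 0.0854], [-0.0122, 0.0496, 0, 0, 0, 0, 0.0854], [-0.0122, 0.0496, 0, 0, 0, 0, 0.0854], [-0.0122, 0.0496, 0, 0, 0, 0, 0.0854], [-0.0122, 0.0496, 0, 0, 0, 0, 0.0854], [-0.0122, 0.0496, 0, 0, 0, 0, 0.0854], [-0.0122, 0.0496, 0, 0, 0, 0, 0.0854], [-0.0122, 0.0496, 0, 0, 0, 0, 0.0854], [-0.0122, 0.0496, 0, 0, 0, 0, 0.0854], [-0.0122, 0.0496, 0, 0, 0, 0, 0.0854], [0, 0, 0.05, 0, 0, 0, 0.0854], [0, 0, 0.03, 0, 0, 0, 0.0854], [0, 0, 0, 0, 0, 0, 0.0854]]]}}

```text
t: 6.48
eef_pos: [0.5617, -0.2191, 0.1619]
tool_rot: [-0.001, 0.987, 0.162, -0.002]
contact_force: [0.4, 0.6, 0.1]
gripper_width: 1.001
grasp_force: 0.0
```

```bash
python3 - <<'E'
from h import *
o=bot.get_obs();print(o["eef_pos"],o["gripper_width"],o["tool_rot"],o["contact_force"])
crop("top",270,430,150,270,5,"pics/c1.png")
E
```

```text
[ 0.56171883 -0.21905328  0.16188812] 1.0005059709328956 [-0.00123063  0.98683775  0.16169208 -0.00232494] [0.40059409 0.582593   0.06782609]
```

View pics/c1.png

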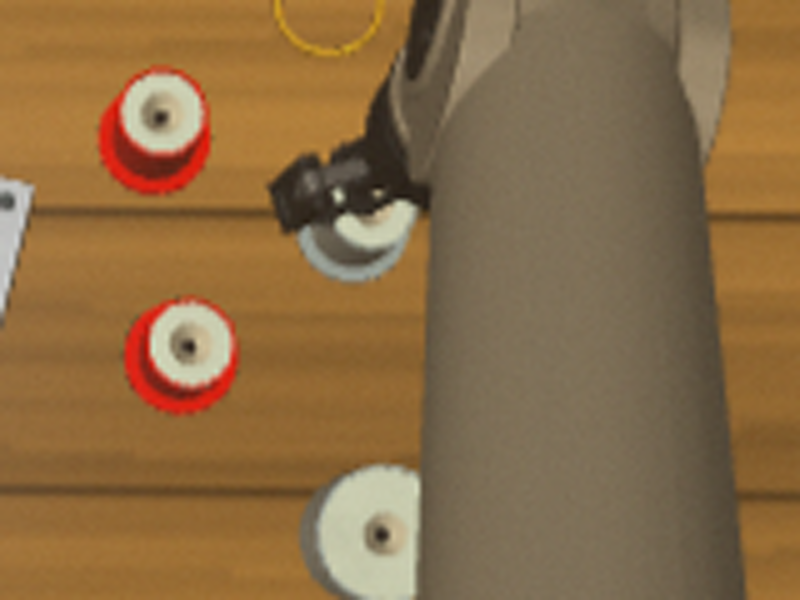

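The gripper hangs over the collared flask, whose top is at about (378,210) in the crop. Next I correct by 2 mm, lower and grip.

Request:
{"op": "move_arm", "data": {"commands": [[[0.0023, 0.001, 0.03, 0, 0, 0, 0.0854], [0, 0, 0.03, 0, 0, 0, 0.0854], [0, 0, 0.03, 0, 0, 0, 0.0854], [0, 0, 0.02, 0, 0, 0, 0.0854], [0, 0, 0.01, 0, 0, 0, 0.0854], [0, 0, 0.006, 0, 0, 0, 0.0854], [0, 0, 0, 0, 0, 0, 0.0854]]]}}

```text
t: 7.4
eef_pos: [0.5664, -0.2199, 0.0387]
tool_rot: [0.0, 0.987, 0.162, 0.0]
contact_force: [-0.1, -0.2, -0.9]
gripper_width: 1.003
grasp_force: 0.0
```

Request:
{"op": "move_arm", "data": {"commands": [[[0, 0, 0, 0, 0, 0, 0.06], [0, 0, 0, 0, 0, 0, 0.05], [0, 0, 0, 0, 0, 0, 0.04], [0, 0, 0, 0, 0, 0, 0.03], [0, 0, 0, 0, 0, 0, 0.03], [0, 0, 0, 0, 0, 0, 0.03]]], "squeeze": 60}}

```text
t: 8.15
eef_pos: [0.5664, -0.2197, 0.0391]
tool_rot: [0.0, 0.987, 0.162, 0.0]
contact_force: [-3.0, 1.4, 5.9]
gripper_width: 0.567
grasp_force: 61.3
```

Request:
{"op": "move_arm", "data": {"commands": [[[0, 0, -0.005, 0, 0, 0, 0.03], [0, 0, -0.02, 0, 0, 0, 0.03], [0, 0, -0.04, 0, 0, 0, 0.03], [0, 0, -0.04, 0, 0, 0, 0.03], [0, 0, -0.03, 0, 0, 0, 0.03], [0, 0, -0.015, 0, 0, 0, 0.03], [0.0024, -0.0381, 0, 0, 0, 0, 0.03], [0.0024, -0.0381, 0, 0, 0, 0, 0.03], [0.0024, -0.0381, 0, 0, 0, 0, 0.03], [0.0024, -0.0381, 0, 0, 0, 0, 0.03], [0.0024, -0.0381, 0, 0, 0, 0, 0.03], [0.0024, -0.0381, 0, 0, 0, 0, 0.03], [0.0024, -0.0381, 0, 0, 0, 0, 0.03], [0.0024, -0.0381, 0, 0, 0, 0, 0.03], [0, 0, 0, 0, 0, 0, 0.03], [0, 0, 0, 0, 0, 0, 0.03]]]}}

```text
t: 10.15
eef_pos: [0.4867, 0.0746, 0.1881]
tool_rot: [0.0, 0.987, 0.162, -0.0]
contact_force: [0.4, -1.1, -3.3]
gripper_width: 0.574
grasp_force: 63.5
```

```bash
python3 - <<'E'
from h import *
o=bot.get_obs();p=o["eef_pos"];print(p,o["gripper_width"],o["tool_rot"],o["contact_force"])
a=imaging.read_camera("top")
b=imaging.read_camera("side");u=proj("side",p).astype(int);print(u)
x,y=u[0]-50,u[1]-50
A=cv2.resize(a[180:260,190:290],(400,320),interpolation=cv2.INTER_CUBIC);A=cv2.copyMakeBorder(A,0,80,0,0,0)
B=cv2.resize(b[y:y+100,x:x+100],(400,400),interpolation=cv2.INTER_CUBIC);print(x,y)
cv2.imwrite("pics/c2.png",np.hstack([A,B])[:,:,::-1])
E
```

```text
[0.48671088 0.07455621 0.18809035] 0.5737407019392575 [ 3.09863638e-04  9.86849366e-01  1.61641818e-01 -3.94350858e-04] [ 0.4164     -1.07032189 -3.32182132]
[266 185]
216 135
```

View pics/c2.png

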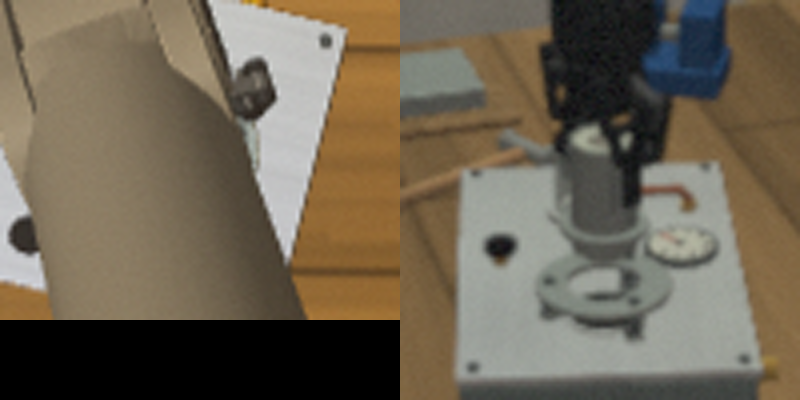

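Right half: the flask hangs upright above the ring, with its collar at about (598,228) and the ring at (603,285). The arm hides the ring in the top view. I'll overlay predicted outlines on the side view to find the offset.

```bash
python3 - <<'E'
from h import *
o=bot.get_obs();p=o["eef_pos"]
x,y=235,155;s=10
im=cv2.resize(imaging.read_camera("side")[y:y+60,x:x+70],None,fx=s,fy=s,interpolation=cv2.INTER_CUBIC)[:,:,::-1].copy()
t=np.linspace(0,2*np.pi,60)
def circ(c,r,z,col):
    P=np.array([proj("side",[c[0]+r*np.cos(a),c[1]+r*np.sin(a),z]) for a in t])
    cv2.polylines(im,[np.int32(((P-[x,y])+.5)*s)],True,col,1)
ring=(.4855,.0752);f=np.array(p[:2])+[-.002,0]; ft=p[2]-.039;print(f,ft)
circ(ring,.052,.119,(0,0,255));circ(ring,.028,.119,(0,0,255))
circ(f,.033,ft+.022,(0,255,0));circ(f,.025,ft,(255,255,0));circ(f,.025,ft+.09,(255,255,0))
cv2.imwrite("pics/c3.png",im)
E
```

```text
[0.4850173  0.07390287] 0.1491218113861627
```

View pics/c3.png

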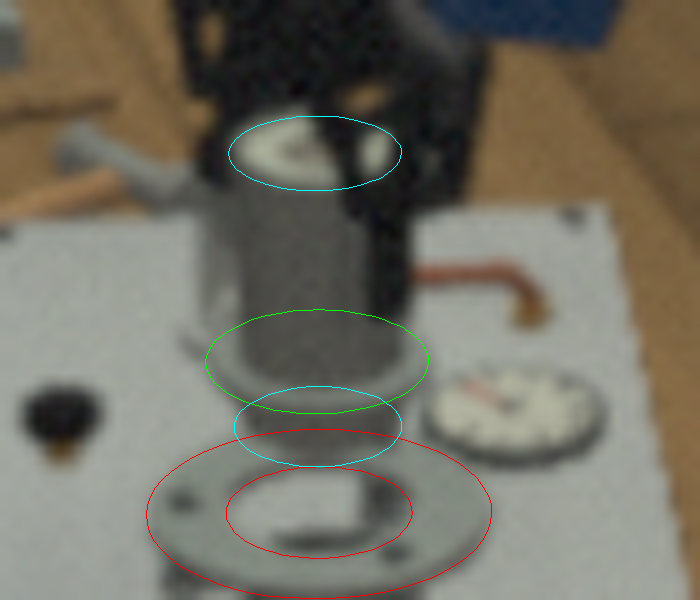

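Overlay agreement: red matches the ring, and cyan and green match the flask, all to within about 1 mm. The flask is about 1.3 mm short in y. I'll correct that and lower to just inside the bore.

Request:
{"op": "move_arm", "data": {"commands": [[[0.0004, -0.0012, 0.01, 0, 0, 0, 0.03], [0, 0, 0.01, 0, 0, 0, 0.03], [0, 0, 0.006, 0, 0, 0, 0.03], [0, 0, 0.003, 0, 0, 0, 0.03], [0, 0, 0.003, 0, 0, 0, 0.03], [0, 0, 0, 0, 0, 0, 0.03]]]}}

```text
t: 11.05
eef_pos: [0.487, 0.0765, 0.1562]
tool_rot: [0.0, 0.987, 0.162, -0.0]
contact_force: [-0.3, -0.3, -4.0]
gripper_width: 0.573
grasp_force: 63.5
```

Request:
{"op": "move_arm", "data": {"commands": [[[0, 0, 0.002, 0, 0, 0, 0.03], [0, 0, 0.002, 0, 0, 0, 0.03], [0, 0, 0.002, 0, 0, 0, 0.03], [0, 0, 0, 0, 0, 0, 0.03]]]}}

```text
t: 11.55
eef_pos: [0.4869, 0.0764, 0.1502]
tool_rot: [0.0, 0.987, 0.162, -0.0]
contact_force: [0.7, 0.0, -4.7]
gripper_width: 0.573
grasp_force: 63.5
```

Request:
{"op": "move_arm", "data": {"commands": [[[0, 0, 0.002, 0, 0, 0, 0.03], [0, 0, 0.002, 0, 0, 0, 0.03], [0, 0, 0.002, 0, 0, 0, 0.03], [0, 0, 0.002, 0, 0, 0, 0.03], [0, 0, 0.002, 0, 0, 0, 0.03], [0, 0, 0, 0, 0, 0, 0.03]]], "squeeze": 80}}

```text
t: 12.3
eef_pos: [0.487, 0.0765, 0.1406]
tool_rot: [0.0, 0.987, 0.162, 0.0]
contact_force: [-2.5, 0.2, 2.0]
gripper_width: 0.569
grasp_force: 83.5
```

Request:
{"op": "move_arm", "data": {"commands": [[[0, 0, 0.002, 0, 0, 0, 0.03], [0, 0, 0.002, 0, 0, 0, 0.03], [0, 0, 0.001, 0, 0, 0, 0.03], [0, 0, 0, 0, 0, 0, 0.03]]]}}

```text
t: 12.8
eef_pos: [0.487, 0.0765, 0.1355]
tool_rot: [0.0, 0.987, 0.162, 0.0]
contact_force: [-3.8, -0.4, 5.9]
gripper_width: 0.573
grasp_force: 83.9
```

Request:
{"op": "move_arm", "data": {"commands": [[[0, 0, 0.001, 0, 0, 0, 0.03], [0, 0, 0.001, 0, 0, 0, 0.03], [0, 0, 0.001, 0, 0, 0, 0.03], [0, 0, 0.001, 0, 0, 0, 0.03], [0, 0, 0, 0, 0, 0, 0.03]]]}}

```text
t: 13.42
eef_pos: [0.4871, 0.0766, 0.1331]
tool_rot: [0.0, 0.987, 0.162, 0.0]
contact_force: [-9.5, -0.6, 21.9]
gripper_width: 0.574
grasp_force: 86.1
```

```bash
python3 - <<'E'
from h import *
o=bot.get_obs();print(o["contact_force"],o["torque"],o["eef_pos"])
im=imaging.read_camera("side")
A=cv2.resize(im[140:260,210:330],(600,600),interpolation=cv2.INTER_CUBIC)
x,y=210,140;s=5;A=A.copy();t=np.linspace(0,2*np.pi,60)
for r,z,c in((.052,.119,(255,0,0)),(.052,.110,(0,255,0)),(.025,.184,(0,255,255))):
    P=np.array([proj("side",[.4855+r*np.cos(a),.0752+r*np.sin(a),z]) for a in t])
    cv2.polylines(A,[np.int32((P-[x,y]+.5)*s)],True,c,1)
cv2.imwrite("pics/c4.png",A[:,:,::-1])
E
```

```text
[-9.50059714 -0.57625059 21.90485193] [-0.66006673  1.93290651 -0.11520762] [0.48712181 0.07656549 0.13305647]
```

View pics/c4.png

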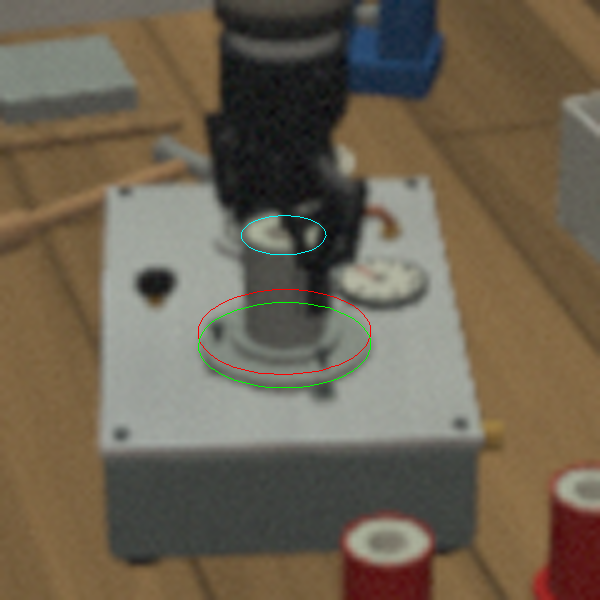

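The ring's edge matches the 9 mm-down outline (green, about (285,345)). The flask is upright, its top at (283,235), and the TCP height of 133 mm puts the foot at 94 mm, on the gasket. I'll hold briefly, then hand in.

Request:
{"op": "move_arm", "data": {"commands": [[[0, 0, 0, 0, 0, 0, 0.03], [0, 0, 0, 0, 0, 0, 0.03], [0, 0, 0, 0, 0, 0, 0.03], [0, 0, 0, 0, 0, 0, 0.03]]]}}

```text
t: 13.98
eef_pos: [0.4871, 0.0766, 0.1331]
tool_rot: [0.0, 0.987, 0.162, 0.0]
contact_force: [-10.0, -0.8, 22.8]
gripper_width: 0.567
grasp_force: 86.1
```

```bash
python3 -c "
from station import bot
o=bot.get_obs();print(o['eef_pos'],o['contact_force'],o['grasp_force']);print(bot.hand_in())"
```

```text
[0.48710682 0.07656804 0.13305007] [-9.95002099 -0.84312345 22.76432563] 86.0737931728363
the job is handed in; nothing more can be done
None
```

Job handed in at about 14 s: the cap is home at its stop (158 mm), and the collared flask is held upright, pressed onto the gasket with about 25 N; the arm touched nothing else on the bench.

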